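# Brake lever check on a donated handlebar

## Task

Check both hand brakes on the clamped handlebar. With the outside of your fingers, press the left lever (on your left as you face the bar) in towards the bar until it comes up against its stop, keep it there about a second and let it spring all the way back; then press the right lever in to its stop the same way and finish while still holding it in. Push from the outer side without gripping either lever, use no more than a firm hand's force, and leave the other things on the table alone.

Things in the scene. Friction and masses are not known exactly. Their poses are not given: they have to be found in the camera images.
- handlebar: Fixed handlebar, 430 mm long, on a post with a 150 x 120 x 18 mm steel foot. Origin: centre of the foot's underside, on the table. z up; y along the bar to its left end (robot's left); x away from the robot, the way both levers (on the bar's robot side) are pressed. Bar axis 140 mm above the table; tube 22 mm, rubber grips 30 mm across (collar 36), clamp in the middle 46 x 48 x 44 mm.
- left_lever (a joint): Left (+y) aluminium brake lever, upright pivot at x -32, y 73, z 140 mm in the bar's axes: 0 at rest, grows as pressed, hard stop at 0.28 rad, tip then 15 mm short of the grip. Blade 9 mm thick, z 132 to 148 mm, at x -77 from y 118 to 201 mm, ball end 17 mm. Springs back; at the pad it takes 3.5 N, rising to 6.5 N, then steeply more at the stop. Over 60 N is abuse.
- right_lever (a joint): The same for the right (-y) lever, the mirror image: pivot at x -32, y -73, z 140 mm, blade from y -118 to y -201 mm; 0 at rest, stop at 0.28 rad, same spring.
- left_lever_pad (a point): Middle of the outer, robot-facing face of the left blade, where a finger presses: 95 mm outward of the pivot, 140 mm above the table. Moves with the lever; axes as the handlebar's when the lever is at rest (-x points out of the face). Travels about 30 mm from rest to stop, 28 of them along the bar's x.
- right_lever_pad (a point): The same point on the right blade.
- wrench: Bystander: loose open-ended wrench 160 mm long lying on the table on the robot's side of the bar. Origin: underside.
- spray_can: Bystander: loose can 56 mm across, 150 mm tall, standing off one end of the bar. Origin: centre of underside.
- carton: Bystander: loose small cardboard box 100 x 75 x 60 mm off the other end of the bar. Origin: centre of underside.
- bell: Bystander: loose steel bicycle bell, a dome 54 mm across and 31 mm high, on the table. Origin: centre of underside.

How it is judged:
By the outcome, as a careful person would: the job done as asked, in the order asked, and still so for the second after the job is handed in, while the arm keeps its last pose, push and grip.
It also fails if it takes over 48 s, if anything falls off the work surface, if the arm or the gripper's body presses on something with over 40 N, if the wrist force passes 120 N, or if a joint passes its speed limit or range.

## Robot

A 6-joint arm with a two-finger parallel gripper is mounted at the origin on the work surface. World frame = base frame: x ahead of the robot, y to its left, z up, the work surface at z = 0. Lengths are in mm, angles in rad, forces in N, time in s.
With the tool pointing down it reaches from about 325 to 775 mm from the base axis. Payload 9.3 kg.
Tool frame: the origin (TCP) lies on the centre line of the jaws, within the pads' length; the fingertips stand 11 mm ahead of it and the grasp point (between the pads) lies 8 mm behind it (bot.tcp_to_tips is the distance from the TCP to the fingertips, in mm); z points along the fingers, y is the line along which they close (so a half turn about z gives the same grasp; the last joint's range is limited). The gripper opens to 85 mm and grips with 20 to 120 N. Pads are 22 mm wide; open, the fingers measure 114 mm over their backs; the gripper's body (76 mm by 85 mm) begins 54 mm behind the grasp point. The pads swing forward as they close: fully open they stand 13 mm farther back than shut.
Start: joints at [-0.153, 0.259, 0.021, 1.334, 0, 1.418], TCP at [549.997, -0.004, 242.279] pointing down, gripper open.
Joint ranges: [-3.04, 3.04], [-0.91, 1.82], [-1.04, 1.36], [-1.92, 1.95], [-1.52, 1.45], [-3.14, 3.14]. Speed limits (rad/s): [2.22, 2.22, 2.79, 3.14, 3.14, 3.14].

## Interface

Orientations are given as a unit quaternion [x, y, z, w].
In Python, from bench import bot gives the robot as it stands.
- The arm moves only by the tool servo_tool, never from a script. Its argument "deltas" is a list of rows, each a list of 5 numbers: the gripper command: -1 is shut, 1 is fully open, values between are in proportion, then the shift along the tool's x, y, z in cm, then the turn about the tool's z in degrees. In form: [[jaw, x, y, z, spin], ...]. A call has 1 to 5 rows; each row shifts and turns the commanded pose from where the row before left it, along the tool's axes as they then stand; what a row does not reach is not made up. A row lasts 1/8 s, in which the tool goes at most 62.5 mm and 10.7 degrees, less where a joint would pass 70% of its speed; a pose out of reach is approached as far as the arm can. A call with a gripper value outside its range is refused whole. The fingers move at their own pace and stop on an object; the grip force is fixed at half the most. Time passes only in rows, so rows that do not move let the fingers close. It gives the time, the measured TCP pose, the force, the opening and the grip force at its end, in the units of the state.
- bot.get_obs(): the state, without advancing time (a new reading comes with each control period).
- bot.read_camera(name): name is "scene" or "side" or "wrist"; returns the picture (400x640x3 uint8, red, green, blue); there is no depth.
- bot.get_calibration(name): a dict with "mtx" (3x3 intrinsics, pixels), "extrinsics" (4x4, takes a point from camera to world coordinates); the wrist camera has in their place "tool_from_camera" (4x4, takes a point from camera to tool coordinates, whose origin is the TCP and whose axes are the flange's). Camera axes: x right, y down, z forward; pixel columns grow to the right and rows downward; lengths in mm; the calibration is good to about 2 mm. A picture is of the moment at which its call begins: read the wrist's pose just before it. get_calibration takes no time and is no camera call.
- bot.hand_in(): hands the job in; it is judged then, once.
The state is a dict: "clock": time; "joint_pos": joint angles; "joint_vel": joint speeds; "joint_torque": joint torques, N m; "position": TCP position; "tool_rot": TCP orientation; "wrist_force": force on the tool from outside, world axes, zero at the start; "moment": the same for the moment, N m; "grip_width": opening from 0.0 (shut) to 1.0 (fully open); "grip_force": force on a finger pad.
Only numpy, scipy, OpenCV 4.12 (cv2) and the standard library are available. Lean on these libraries where they do the work, as an engineer would, in place of code of your own. Each camera call takes 0.05 s, during which the arm holds its last target. There are 200 camera calls.

## Working session

There is one attempt and no reset: what is moved stays moved. The work goes in short steps, Python scripts to look and compute and a tool call to move; the robot and the scene stay as the last step left them, time stands still between calls to the robot, and variables do not carry over. Pictures are saved under pics/ and viewed, at most 10 in all, crops included, and the job is handed in when it is done.

Besides the shell and the picture viewer there is one more tool, called after ">>>" by a JSON object that holds its "fn" and its "kwargs", one argument or row to a line. servo_tool: Moves the arm, as the interface text tells. Its arguments: {"type":"object","properties":{"deltas":{"type":"array","items":{"type":"array","items":{"type":"number"}}}},"required":["deltas"]}

```bash
mkdir -p pics; python3 - <<'E'
from bench import bot
import cv2
o=bot.get_obs();print({k:o[k] for k in('clock','position','tool_rot','wrist_force','grip_width')})
for n in('scene','side'):
    cv2.imwrite(f'pics/{n}0.png',bot.read_camera(n)[:,:,::-1]);c=bot.get_calibration(n);print(c['mtx'],c['extrinsics'])
print(bot.get_calibration('wrist'))
E
```

```text
{'clock': 0.0, 'position': array([5.49712186e+02, 3.44542051e-02, 2.41648655e+02]), 'tool_rot': array([ 7.07101449e-01,  7.07111767e-01, -4.23903724e-04, -5.56321573e-04]), 'wrist_force': array([-0.28428963, -0.36915603,  0.92547541]), 'grip_width': 1.0029695005237895}
[[414.02267243   0.         325.15230231]
 [  0.         414.02267243 195.2013485 ]
 [  0.           0.           1.        ]] [[-1.94370228e-01  6.07635278e-01 -7.70064662e-01  1.32690647e+03]
 [ 9.80917534e-01  1.24069192e-01 -1.49691776e-01  1.72153611e+02]
 [ 4.58329656e-03 -7.84465554e-01 -6.20155455e-01  7.61183312e+02]
 [ 0.00000000e+00  0.00000000e+00  0.00000000e+00  1.00000000e+00]]
[[506.7844133    0.         314.6483038 ]
 [  0.         506.7844133  193.61655182]
 [  0.           0.           1.        ]] [[ 7.77948415e-01 -3.41056713e-01  5.27708804e-01 -2.45994759e+02]
 [-6.27981773e-01 -4.49921141e-01  6.34988079e-01 -9.45226618e+02]
 [ 2.08603997e-02 -8.25379480e-01 -5.64192838e-01  9.71172194e+02]
 [ 0.00000000e+00  0.00000000e+00  0.00000000e+00  1.00000000e+00]]
{'mtx': array([[358.48037535,   0.        , 324.21093276],
       [  0.        , 358.48037535, 201.26268904],
       [  0.        ,   0.        ,   1.        ]]), 'tool_from_camera': array([[ 1.08730739e-04, -9.46121500e-01, -3.23811820e-01,
         8.25459179e+01],
       [ 9.99999994e-01,  9.51759396e-05,  5.76962732e-05,
        -3.57529229e-01],
       [-2.37685904e-05, -3.23811824e-01,  9.46121505e-01,
        -1.31855993e+02],
       [ 0.00000000e+00,  0.00000000e+00,  0.00000000e+00,
         1.00000000e+00]])}
```

View pics/scene0.png

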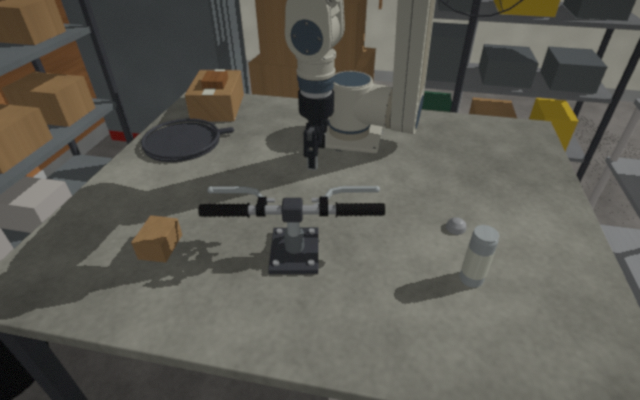

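View pics/side0.png

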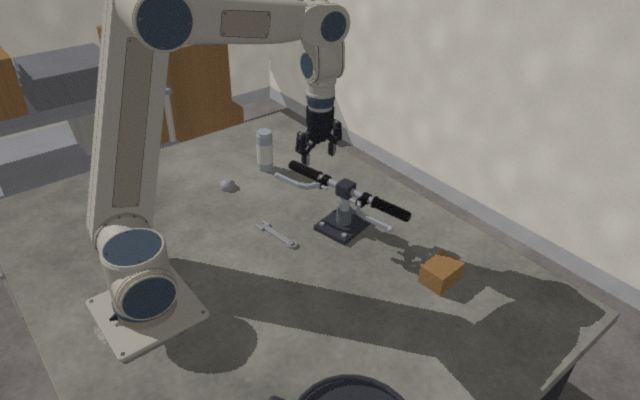

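The scene view looks back at the robot: left lever tip is about (378,188), right about (211,189), and the bar ends are (384,209) and (200,210). I'll enlarge both views.

```bash
python3 - <<'E'
import cv2
a=cv2.imread('pics/scene0.png')[170:280,190:400];b=cv2.imread('pics/side0.png')[140:250,250:425]
cv2.imwrite('pics/sc1.png',cv2.resize(a,None,fx=3.8,fy=3.8,interpolation=2))
cv2.imwrite('pics/si1.png',cv2.resize(b,None,fx=4.5,fy=4.5,interpolation=2))
E
```

```text
(no output)
```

View pics/sc1.png

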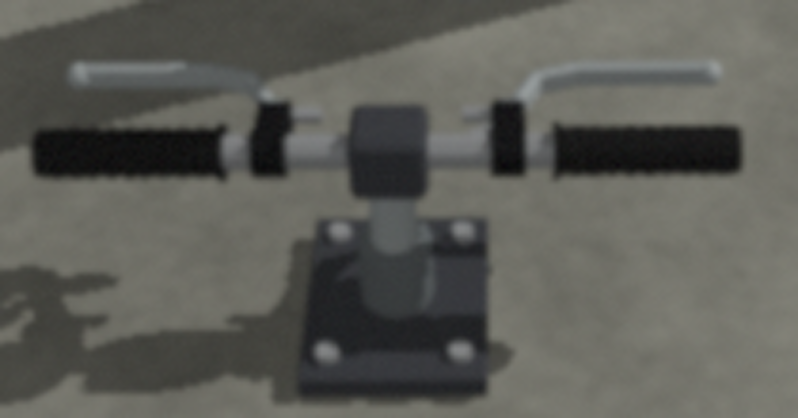

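View pics/si1.png

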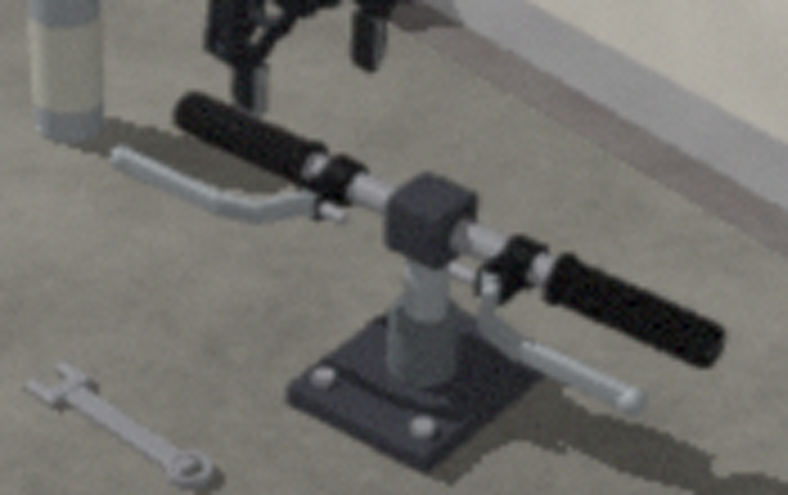

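```bash
cat > h.py <<'E'
import numpy as np
from scipy.optimize import least_squares
from bench import bot
def proj(n,P):
    c=bot.get_calibration(n);T=np.linalg.inv(c['extrinsics']);q=(T[:3,:3]@np.asarray(P,float).T).T+T[:3,3];p=(c['mtx']@q.T).T
    return p[:,:2]/p[:,2:]
def W(v,P):
    x,y,a=v[:3];R=np.array([[np.cos(a),-np.sin(a),0],[np.sin(a),np.cos(a),0],[0,0,1]]);return (R@np.array(P,float).T).T+[x,y,0]
E
python3 - <<'E'
from h import *
P=[[0,215,140],[0,-215,140],[-77,201,140],[-77,-201,140]]
S=np.array([[740,150],[35,153],[713,71],[78,73]])/3.8+[190,170]
D=np.array([[188,110],[712,343],[120,158],[630,398]])/4.5+[250,140]
f=lambda v:np.r_[(proj('scene',W(v,P))-S).ravel(),(proj('side',W(v,P))-D).ravel()]
r=least_squares(f,[600,0,0]);print(r.x,np.round(r.fun.reshape(-1,2),1))
def ray(n,p,z):
    c=bot.get_calibration(n);d=c['extrinsics'][:3,:3]@np.linalg.solve(c['mtx'],[*p,1]);o=c['extrinsics'][:3,3];return (o+d*(z-o[2])/d[2]).round(0)
print('can',ray('side',(266,172),5),'bell',ray('side',(228,188),5),'wrench',ray('side',(262,224),3),ray('side',(292,243),3),'cart',ray('side',(440,275),30))
p=W(r.x,[[-81.5,168,140],[-81.5,-168,140]]);print(p)
E
```

```text
[ 6.22921242e+02 -4.19252763e+01  2.09187650e-01] [[ 0.2 -0.5]
 [-0.  -0.3]
 [-2.3  0.1]
 [ 1.4  0.4]
 [-0.9 -1.1]
 [ 0.5  0.2]
 [ 1.1 -0.4]
 [-0.6 -0.9]]
can [605. 355.   5.] bell [443. 347.   5.] wrench [424. 113.   3.] [443. -17.   3.] cart [ 659. -391.   30.]
[[ 508.31017273  105.48758848  140.        ]
 [ 578.08572289 -223.18758947  140.        ]]
```

>>> {"fn": "servo_tool", "kwargs": {
  "deltas": [
    [-1, 0, 0, 0, -6],
    [-1, 0, 0, 0, -6],
    [-1, 3, -2, 0, 0],
    [-1, 3, -2, 0, 0],
    [-1, 3, -2, 0, 0]
  ]
}}

```text
clock: 0.72
position: [471.6, 76.2, 241.9]
tool_rot: [0.629, 0.777, -0.0, -0.0]
wrist_force: [0.6, -0.3, 0.1]
grip_width: 0.001
grip_force: 0.0
```

>>> {"fn": "servo_tool", "kwargs": {
  "deltas": [
    [-1, 2.2, 0, 2, 0],
    [-1, 0, 0, 3, 0],
    [-1, 0, 0, 3, 0],
    [-1, 0, 0, 3, 0],
    [-1, 0, 0, 0, 0]
  ]
}}

```text
clock: 1.35
position: [466.6, 97.1, 130.6]
tool_rot: [0.629, 0.777, -0.001, -0.002]
wrist_force: [-0.5, -0.1, 0.3]
grip_width: 0.002
grip_force: 0.0
```

```bash
cat >> h.py <<'E'
V=[622.9,-41.9,.2092]
def bar():
    o=bot.get_obs();a=V[2];R=np.array([[np.cos(a),-np.sin(a),0],[np.sin(a),np.cos(a),0],[0,0,1]])
    print('t',o['clock'],'bar',(R.T@(o['position']-[V[0],V[1],0])).round(1),'F',(R.T@o['wrist_force']).round(1),'w',o['grip_width'])
    from scipy.spatial.transform import Rotation as r
    M=r.from_quat(o['tool_rot']).as_matrix();print('tool axes in bar',(R.T@M).round(3).tolist())
E
python3 - <<'E'
from h import *
import cv2
bar();a=bot.read_camera('side')[100:260,200:440,::-1];b=bot.read_camera('wrist')[:,:,::-1]
cv2.imwrite('pics/a.png',cv2.resize(a,None,fx=3.3,fy=3.3,interpolation=2));cv2.imwrite('pics/b.png',b)
E
```

```text
t 1.35 bar [-124.   168.4  130.6] F [-0.5 -0.   0.3] w 0.0018587929423370072
tool axes in bar [[-0.0, 1.0, -0.004], [1.0, 0.0, 0.001], [0.001, -0.004, -1.0]]
```

View pics/a.png

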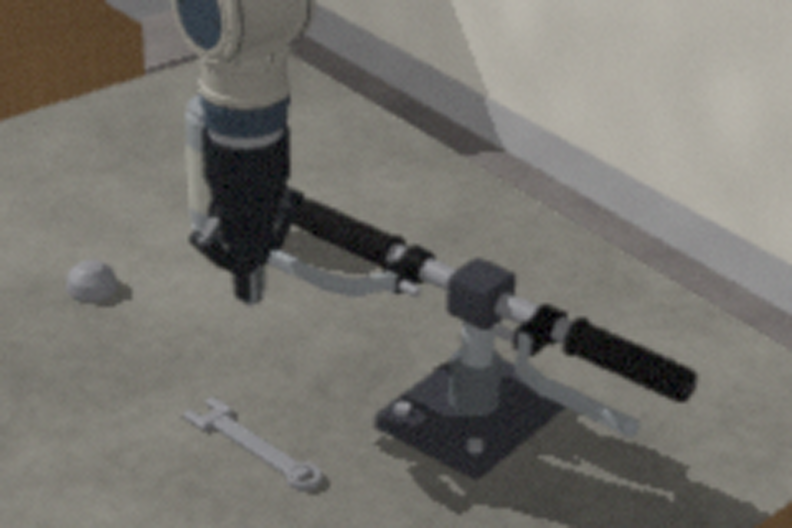

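View pics/b.png

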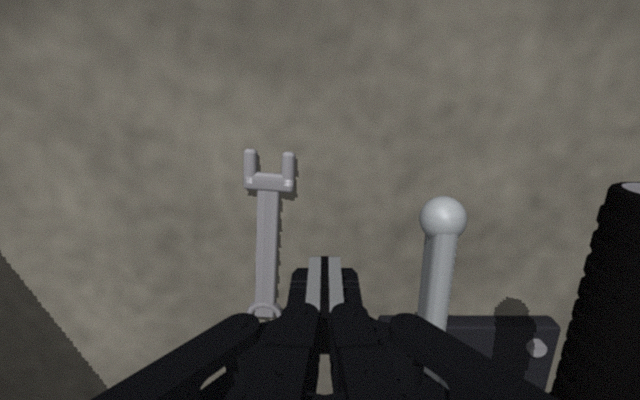

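The wrist view puts the lever ball at (443,217), which is bar frame (-81, 203) and matches the fit to within 4 mm. The fingers are shut and the knuckles sit well above the bar. I'll raise slightly and approach.

>>> {"fn": "servo_tool", "kwargs": {
  "deltas": [
    [-1, 0, 0.7, -0.7, 0],
    [-1, 0, 0.7, 0, 0],
    [-1, 0, 0.5, 0, 0],
    [-1, 0, 0.3, 0, 0],
    [-1, 0, 0, 0, 0]
  ]
}}

```text
clock: 2.08
position: [489.6, 101.7, 139.1]
tool_rot: [0.629, 0.777, -0.0, -0.0]
wrist_force: [0.8, -0.3, -0.2]
grip_width: -0.0
grip_force: 0.0
```

>>> {"fn": "servo_tool", "kwargs": {
  "deltas": [
    [-1, 0, 0.3, 0, 0],
    [-1, 0, 0.3, 0, 0],
    [-1, 0, 0.3, 0, 0],
    [-1, 0, 0, 0, 0]
  ]
}}

```text
clock: 2.58
position: [496.9, 104.1, 138.9]
tool_rot: [0.629, 0.777, -0.001, -0.002]
wrist_force: [-6.3, 2.9, 1.9]
grip_width: -0.003
grip_force: 3.0
```

```bash
python3 -c "
from h import *
bar()"
```

```text
t 2.575 bar [-92.9 169.  138.9] F [-5.6  4.1  1.9] w -0.002891854472849134
tool axes in bar [[-0.001, 1.0, -0.003], [1.0, 0.001, 0.002], [0.002, -0.003, -1.0]]
```

>>> {"fn": "servo_tool", "kwargs": {
  "deltas": [
    [-1, 0.25, 0.5, 0, 0],
    [-1, 0.2, 0.5, 0, 0],
    [-1, 0.2, 0.5, 0, 0],
    [-1, 0.1, 0.3, 0, 0],
    [-1, 0, 0, 0, 0]
  ]
}}

```text
clock: 3.2
position: [513.2, 114.8, 138.8]
tool_rot: [0.629, 0.777, -0.001, -0.001]
wrist_force: [-5.1, 0.6, 3.2]
grip_width: -0.002
grip_force: 2.9
```

```bash
python3 -c "
from h import *
bar()"
```

```text
t 3.2 bar [-74.8 176.  138.8] F [-4.9  1.6  3.2] w -0.0021649967642280383
tool axes in bar [[-0.001, 1.0, -0.003], [1.0, 0.001, 0.001], [0.001, -0.003, -1.0]]
```

>>> {"fn": "servo_tool", "kwargs": {
  "deltas": [
    [-1, 0.05, 0.2, 0, 0],
    [-1, 0.05, 0.2, 0, 0],
    [-1, 0, 0.1, 0, 0],
    [-1, 0, 0, 0, 0]
  ]
}}

```text
clock: 3.7
position: [517.2, 116.7, 138.8]
tool_rot: [0.629, 0.777, -0.001, -0.002]
wrist_force: [-8.5, 1.7, 2.9]
grip_width: -0.001
grip_force: 4.1
```

>>> {"fn": "servo_tool", "kwargs": {
  "deltas": [
    [-1, 0, 0.1, 0, 0],
    [-1, 0, 0.1, 0, 0],
    [-1, 0, 0, 0, 0]
  ]
}}

```text
clock: 4.08
position: [517.7, 116.9, 138.6]
tool_rot: [0.629, 0.777, -0.002, -0.002]
wrist_force: [-14.5, -1.6, 5.8]
grip_width: 0.001
grip_force: 7.3
```

>>> {"fn": "servo_tool", "kwargs": {
  "deltas": [
    [-1, 0, 0.1, 0, 0],
    [-1, 0, 0.1, 0, 0],
    [-1, 0, 0, 0, 0]
  ]
}}

```text
clock: 4.45
position: [518.3, 117.1, 138.5]
tool_rot: [0.629, 0.777, -0.003, -0.003]
wrist_force: [-20.9, -2.7, 9.5]
grip_width: 0.001
grip_force: 10.7
```

```bash
python3 - <<'E'
from h import *
import cv2
bar();cv2.imwrite('pics/c.png',bot.read_camera('wrist')[:,:,::-1])
E
```

```text
t 4.45 bar [-69.3 177.2 138.5] F [-21.    1.7   9.5] w 0.0010575476662367156
tool axes in bar [[-0.0, 1.0, -0.009], [1.0, 0.0, 0.001], [0.001, -0.009, -1.0]]
```

View pics/c.png

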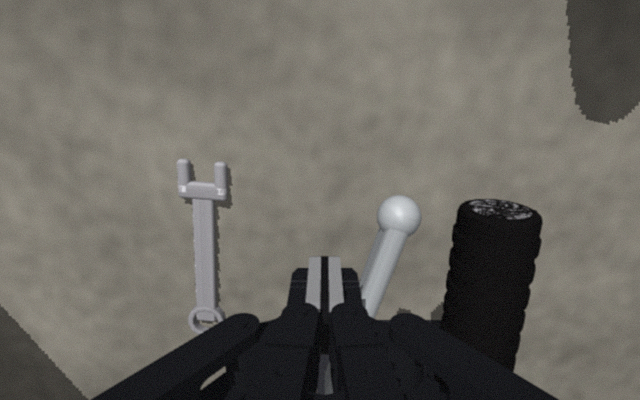

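The lever is swung about 17° and its ball (399,216) is about 13 mm from the grip, so it is on its stop. Hold, then release.

>>> {"fn": "servo_tool", "kwargs": {
  "deltas": [
    [-1, 0, 0, 0, 0],
    [-1, 0, 0, 0, 0],
    [-1, 0, 0, 0, 0],
    [-1, 0, 0, 0, 0],
    [-1, 0, 0, 0, 0]
  ]
}}

```text
clock: 5.12
position: [518.2, 117.1, 138.5]
tool_rot: [0.629, 0.777, -0.003, -0.003]
wrist_force: [-21.1, -3.6, 9.9]
grip_width: -0.001
grip_force: 10.6
```

>>> {"fn": "servo_tool", "kwargs": {
  "deltas": [
    [-1, 0, 0, 0, 0],
    [-1, 0, 0, 0, 0],
    [-1, 0, 0, 0, 0],
    [-1, 0, 0, 0, 0]
  ]
}}

```text
clock: 5.62
position: [518.2, 117.0, 138.5]
tool_rot: [0.629, 0.777, -0.003, -0.003]
wrist_force: [-21.4, -3.2, 9.8]
grip_width: -0.006
grip_force: 10.6
```

>>> {"fn": "servo_tool", "kwargs": {
  "deltas": [
    [-1, 0, -0.5, 0, 0],
    [-1, -0.2, -0.6, 0, 0],
    [-1, -0.3, -0.8, 0, 0],
    [-1, -0.2, -1, 0, 0],
    [-1, -0.2, -1.2, 0, 0]
  ]
}}

```text
clock: 6.25
position: [484.5, 99.9, 139.3]
tool_rot: [0.629, 0.777, 0.0, 0.0]
wrist_force: [0.0, -0.6, 0.2]
grip_width: -0.002
grip_force: 0.0
```

>>> {"fn": "servo_tool", "kwargs": {
  "deltas": [
    [-1, 0, -1.2, 0, 0],
    [-1, 0, 0, 0, 0]
  ]
}}

```text
clock: 6.5
position: [472.4, 97.6, 139.6]
tool_rot: [0.629, 0.777, 0.0, 0.0]
wrist_force: [0.6, -0.3, 0.7]
grip_width: -0.002
grip_force: 0.0
```

```bash
python3 - <<'E'
from h import *
import cv2
bar();cv2.imwrite('pics/d.png',bot.read_camera('wrist')[:,:,::-1])
E
```

```text
t 6.5 bar [-118.3  167.7  139.6] F [ 0.5 -0.4  0.7] w -0.002313005740744484
tool axes in bar [[-0.0, 1.0, 0.001], [1.0, 0.0, 0.0], [0.0, 0.001, -1.0]]
```

View pics/d.png

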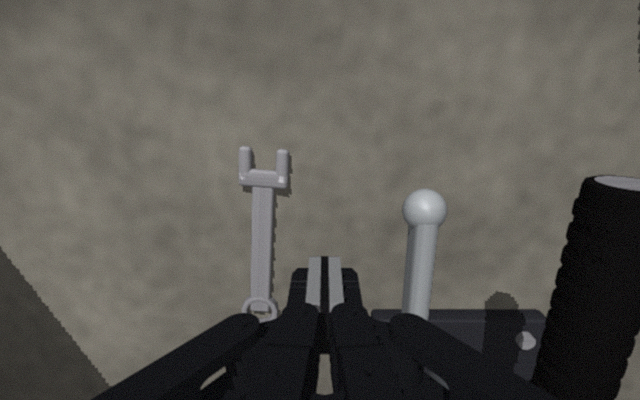

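The left lever is back at rest, with its ball at (425,209). Next I'll move across to the right lever.

>>> {"fn": "servo_tool", "kwargs": {
  "deltas": [
    [-1, 0, -0.4, -3, 0],
    [-1, -2, 0, -1, 0],
    [-1, -4, 0, 0, 0],
    [-1, -4, 0, 0, 0],
    [-1, -4, 0, 0, 0]
  ]
}}

```text
clock: 7.18
position: [499.0, -41.4, 179.4]
tool_rot: [0.629, 0.777, 0.0, 0.0]
wrist_force: [-0.4, 1.3, 0.5]
grip_width: -0.001
grip_force: 0.0
```

>>> {"fn": "servo_tool", "kwargs": {
  "deltas": [
    [-1, -4, 0, 0, 0],
    [-1, -4, 0, 0, 0],
    [-1, -4, 0, 0, 0],
    [-1, -4, 0, 0, 0],
    [-1, -2, 0, 0, 0]
  ]
}}

```text
clock: 7.8
position: [536.2, -218.1, 178.9]
tool_rot: [0.63, 0.777, 0.0, 0.0]
wrist_force: [0.5, 0.0, 0.5]
grip_width: 0.001
grip_force: 0.0
```

>>> {"fn": "servo_tool", "kwargs": {
  "deltas": [
    [-1, -1.6, 0, 0, 0],
    [-1, 0, 0, 0, 0]
  ]
}}

```text
clock: 8.05
position: [539.1, -232.1, 179.1]
tool_rot: [0.63, 0.777, 0.0, -0.0]
wrist_force: [-0.5, 0.6, -0.3]
grip_width: -0.004
grip_force: 0.0
```

```bash
python3 - <<'E'
from h import *
import cv2
bar();cv2.imwrite('pics/e.png',bot.read_camera('wrist')[:,:,::-1])
E
```

```text
t 8.05 bar [-121.5 -168.7  179.1] F [-0.4  0.7 -0.3] w -0.004414274471939755
tool axes in bar [[0.0, 1.0, -0.0], [1.0, -0.0, 0.0], [0.0, -0.0, -1.0]]
```

View pics/e.png

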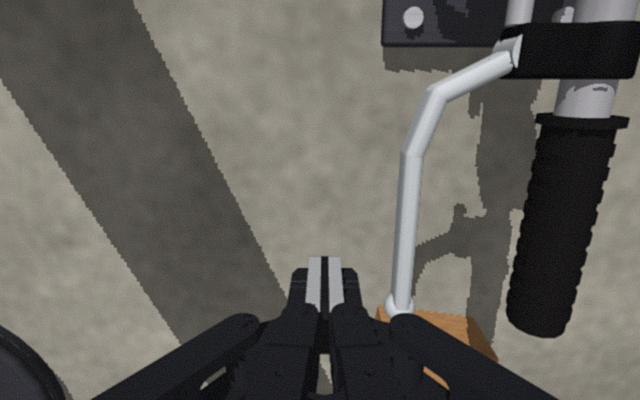

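The right lever is as expected: its ball at (400,303) gives bar (-79,-205). Descend and press.

>>> {"fn": "servo_tool", "kwargs": {
  "deltas": [
    [-1, 0, 0, 2, 0],
    [-1, 0, 0, 2, 0],
    [-1, 0, 0.7, 0, 0],
    [-1, 0, 0.7, 0, 0],
    [-1, 0, 0.5, 0, 0]
  ]
}}

```text
clock: 8.72
position: [558.6, -227.7, 140.2]
tool_rot: [0.629, 0.777, 0.0, 0.001]
wrist_force: [-0.1, -0.8, -0.2]
grip_width: 0.001
grip_force: 0.0
```

>>> {"fn": "servo_tool", "kwargs": {
  "deltas": [
    [-1, 0, 0.4, 0, 0],
    [-1, 0, 0.3, 0, 0],
    [-1, 0, 0.3, 0, 0],
    [-1, 0, 0, 0, 0]
  ]
}}

```text
clock: 9.22
position: [566.8, -227.1, 139.6]
tool_rot: [0.63, 0.777, -0.001, 0.0]
wrist_force: [-4.7, -6.1, 3.2]
grip_width: 0.003
grip_force: 3.2
```

>>> {"fn": "servo_tool", "kwargs": {
  "deltas": [
    [-1, -0.25, 0.5, 0, 0],
    [-1, -0.2, 0.5, 0, 0],
    [-1, -0.2, 0.5, 0, 0],
    [-1, -0.1, 0.3, 0, 0],
    [-1, 0, 0, 0, 0]
  ]
}}

```text
clock: 9.85
position: [585.8, -230.3, 139.5]
tool_rot: [0.63, 0.777, -0.001, -0.0]
wrist_force: [-5.4, -3.5, 3.8]
grip_width: -0.001
grip_force: 3.4
```

```bash
python3 -c "
from h import *
bar()"
```

```text
t 9.85 bar [ -75.4 -176.6  139.5] F [-6.  -2.3  3.8] w -0.000974705071598934
tool axes in bar [[0.001, 1.0, -0.002], [1.0, -0.001, -0.001], [-0.001, -0.002, -1.0]]
```

>>> {"fn": "servo_tool", "kwargs": {
  "deltas": [
    [-1, -0.05, 0.2, 0, 0],
    [-1, -0.05, 0.2, 0, 0],
    [-1, 0, 0.1, 0, 0],
    [-1, 0, 0, 0, 0]
  ]
}}

```text
clock: 10.35
position: [590.2, -230.5, 139.5]
tool_rot: [0.63, 0.777, -0.002, -0.0]
wrist_force: [-8.1, -6.2, 4.0]
grip_width: -0.004
grip_force: 5.0
```

>>> {"fn": "servo_tool", "kwargs": {
  "deltas": [
    [-1, 0, 0.1, 0, 0],
    [-1, 0, 0.1, 0, 0],
    [-1, 0, 0, 0, 0]
  ]
}}

```text
clock: 10.72
position: [590.8, -230.4, 139.4]
tool_rot: [0.63, 0.777, -0.003, -0.001]
wrist_force: [-15.7, -7.1, 5.7]
grip_width: 0.003
grip_force: 8.6
```

>>> {"fn": "servo_tool", "kwargs": {
  "deltas": [
    [-1, 0, 0.1, 0, 0],
    [-1, 0, 0.1, 0, 0],
    [-1, 0, 0, 0, 0],
    [-1, 0, 0, 0, 0],
    [-1, 0, 0, 0, 0]
  ]
}}

```text
clock: 11.35
position: [591.3, -230.3, 139.3]
tool_rot: [0.63, 0.776, -0.004, -0.002]
wrist_force: [-22.9, -9.3, 8.9]
grip_width: -0.0
grip_force: 12.2
```

>>> {"fn": "servo_tool", "kwargs": {
  "deltas": [
    [-1, 0, 0, 0, 0],
    [-1, 0, 0, 0, 0],
    [-1, 0, 0, 0, 0],
    [-1, 0, 0, 0, 0],
    [-1, 0, 0, 0, 0]
  ]
}}

```text
clock: 11.98
position: [591.3, -230.3, 139.3]
tool_rot: [0.63, 0.776, -0.004, -0.002]
wrist_force: [-22.8, -8.6, 8.6]
grip_width: 0.002
grip_force: 12.2
```

```bash
python3 - <<'E'
from h import *
import cv2
bar();cv2.imwrite('pics/f.png',bot.read_camera('wrist')[:,:,::-1])
E
```

```text
t 11.975 bar [ -70.1 -177.8  139.3] F [-24.1  -3.7   8.6] w 0.0017141652569654588
tool axes in bar [[0.003, 1.0, -0.009], [1.0, -0.003, -0.001], [-0.001, -0.009, -1.0]]
```

View pics/f.png

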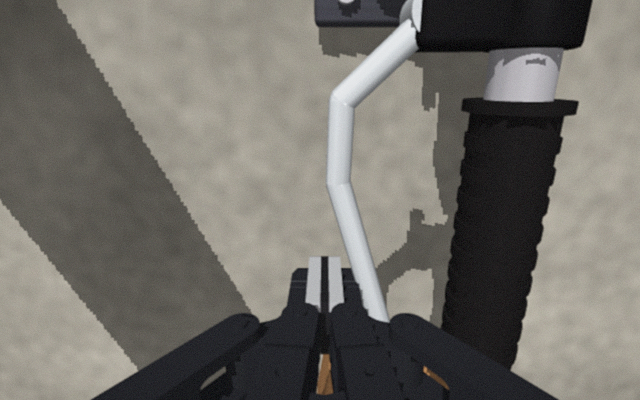

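The right lever is rotated about 16° (blade from (340,185) to (377,315)) and held steady at about 24 N, the same stiff stop as on the left. Handing in.

```bash
python3 -c "
from bench import bot
print(bot.hand_in())"
```

```text
the job is handed in; nothing more can be done
None
```

I pressed the left lever to its stop, held it for over a second at about 21 N and let it spring fully back; the right lever is now held on its stop at about 24 N, and the job was handed in at about 12 s.

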